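Load a glass lamp on its test sled and dock the sled

TASK

Take the lamp with the round globe from the lamp tray by its metal cap, keeping the fingers off the fragile glass, and lay it gently in the cradle of the test sled where the sled stands: globe in the dimple, cap in the notched saddle. Then take the loaded sled by its upright tab and slide it into the dock under the side lips until it is fully home against the stop, with the lamp still lying in its cradle, and let go. Leave the candle-shaped lamp in its tray and do not shove the other things on the bench about.

Things in the scene. Friction and masses are not known exactly. Their poses are not given: they have to be found in the camera images.
- round_lamp: the lamp to load (36 g), lying level in one of the tray's two cradles. Opal glass globe, 40 mm across, on a plain metal cap 16 mm across. The origin is the globe's centre; the x axis runs along the lamp towards the end of the cap. The cap is clear from x = 20 mm to x = 60 mm. Its other end is simply round (x = -20 mm).
- round_lamp_globe (a point): centre of the round lamp's globe, with the lamp's axes
- round_lamp_cap (a point): middle of the part of the round lamp's cap to grasp, on the lamp's axis, 35 mm from the globe's centre along x; pads up to 24 mm wide fit between the globe and the saddle, fingers closing across the lamp. The flat floor of the tray or sled is 23 mm below it.
- round_glass: the globe of the round lamp alone, fragile (same place and axes as the lamp): the fingers may not press it with more than 4 N, and it may not be pressed on anything with more than 15 N
- candle_lamp_cap (a point): middle of the cap of the other lamp, which stays in the tray: same cap and axes, but its glass is drawn out to a pointed candle tip that ends 46 mm from the globe's centre, away from the cap
- lamp_tray: grey moulded tray, 114 x 112 mm, fixed; origin at the centre of its underside. Two cradles side by side hold the two lamps (either may hold either lamp) with their caps towards the tray's x; globe centres at x = -6, y = +32 or -32, z = 28.8 mm. The cradles are built like the sled's.
- sled: test sled, loose (about 0.2 kg): flat aluminium base 132 x 60 x 6 mm (x, y, z) with a grey cradle on it and an upright tab behind; origin at the centre of its underside; x points to its leading end, which goes into the dock first. It may be lifted level by the tab, with or without the lamp.
- sled_handle (a point): on the sled's upright tab, which is 28 mm long (x), 12 mm thick (y) and 58 mm high above the sled's underside: grasp across its thickness. This point lies at x = -48, y = 0, z = 40 mm of the sled; axes as the sled's.
- sled_nest (a point): where the globe's centre lies when the lamp is seated in the sled: x = -4, y = 0, z = 28.8 mm of the sled, axes as the sled's; the lamp's x must point along the sled's x. The globe rests on the rim of a round dimple 28 mm wide in a block 43 x 44 mm (x, y), whose top is at sled z = 16 mm
- sled_saddle (a point): middle of the notched saddle (8 mm thick) for the cap's end, on the axis of the seated lamp, 54 mm from the nest along x. The notch is 20 mm wide, its cheeks rise to sled z = 34 mm. Between dimple block and saddle there is only the flat base (top at z = 6 mm), with room for fingers on either side of the cap.
- dock: fixed grey dock for the sled; origin on the bench below the middle of the docked sled, x in the direction of pushing in, open at the -x end and above. Its floor, 8 mm above the bench and 84 mm wide, runs from x = -24 to +66 mm, with a short ramp down in front of it. At +66 mm stands the stop, 34 mm high and 22 mm thick.
- dock_mouth (a point): middle of the dock's floor at its front edge (x = -24 mm, 8 mm above the bench), dock's axes. The side guides leave 64 mm between them; in front of this point they flare outward for 22 mm. From 12 mm behind it on, lips reach in to 52 mm apart, 9 mm above the floor (tops 21 mm above the bench): the sled's 6 mm base passes under them, lamp and tab between them.
- dock_home (a point): the place of the sled's origin when it is fully home (8 mm above the bench); axes as the dock's, and the sled's axes must agree with them
- flux_bottle_mid (a point): bystander: brown dropper bottle, 33 mm across, 90 mm high, standing; point half-way up
- label_roll_mid (a point): bystander: roll of white labels lying flat, 64 mm across, 27 mm high; point at half height
- wick_reel_mid (a point): bystander: flat reel, 48 mm across, 10 mm high; point at half height
- tally_counter_mid (a point): bystander: round hand counter, 58 x 50 mm, 23 mm high; point at half height
- driver_yellow_mid (a point): bystander: small screwdriver lying along its y, 141 mm long; point in its middle
- marker_red_mid (a point): bystander: marker pen lying along its y, 133 mm long; point in its middle
Mind the look-alikes: they are no part of the job. Leave any turquoise look-alike of the round_lamp alone.

How it is judged:
By the outcome, as a careful person would: the job done as asked, in the order asked, and still so for the second after the job is handed in, with the robot touching nothing.
It also fails if it takes over 66 s, if anything falls off the work surface, if the arm or the gripper's body presses on something with over 40 N, if the wrist force passes 120 N, or if a joint passes its speed limit or range.

ROBOT

A 6-joint arm with a two-finger parallel gripper is mounted at the origin on a cart in front of the work surface, level with it; the furniture and walls round the work are solid. World frame = base frame: x ahead of the robot, y to its left, z up, the work surface at z = 0. Lengths are in m, angles in rad, forces in N, time in s.
With the tool pointing down it reaches from about 0.375 to 0.9 m from the base axis. Payload 3.1 kg.
Tool frame: the origin (TCP) lies between the finger pads; the fingertips stand 22 mm ahead of it and the grasp point (between the pads) lies 3 mm ahead of it; z points along the fingers, y is the line along which they close (so a half turn about z gives the same grasp; the last joint's range is limited). The gripper opens to 87 mm and grips with 3 to 60 N. Pads are 19 mm wide; open, the fingers measure 117 mm over their backs; the gripper's body (75 mm by 190 mm) begins 51 mm behind the grasp point.
Start: joints at [0.962, 0.527, 1.433, -0, 1.181, -0.178], TCP at [0.261, 0.568, 0.245] pointing down, gripper open.
Joint ranges: [-3.08, 3.08], [-0.75, 2.2], [0.22, 2.44], [-1.43, 4.57], [0, 2.65], [-2.85, 2.85]. Speed limits (rad/s): [2.79, 2.79, 3.14, 3.14, 3.14, 3.14].

INTERFACE

Orientations are given as a unit quaternion [x, y, z, w].
In Python, from rig import robot gives the robot as it stands.
- The arm moves only by the tool move_arm, never from a script. Its argument "series" is text: rows parted by semicolons, each of 6 numbers parted by spaces: the shift along the tool's x, y, z in mm, then the turn, a rotation vector about the tool's x, y, z in degrees. In form: dx dy dz ax ay az; .... A call has 1 to 8 rows; each row is the pose to reach, as a shift and turn from the pose commanded when the call began, along the tool's axes at that moment; what a row does not reach only later rows make up. A row lasts 1/12 s, in which the tool goes at most 41.7 mm and 7.16 degrees, less where a joint would pass 70% of its speed; a pose out of reach is approached as far as the arm can. A call with a gripper value outside its range is refused whole. "jaw" is the opening, from 0 (shut) to 1 (fully open), set as the call begins (left out, the last holds). The fingers move at their own pace and stop on an object; "newtons" is the grip in N (left out, the last holds). Time passes only in rows, so rows that repeat a pose let the fingers close. It gives the time, the measured TCP pose, the force, the opening and the grip force at its end, in the units of the state.
- robot.get_obs(): the state, without advancing time (a new reading comes with each control period).
- robot.camera(name): name is "side" or "top"; returns a dict with "img" (384x512x3 uint8, red, green, blue), "mtx" (3x3 intrinsics, pixels), "world_to_cam" (4x4, takes a point from world to camera coordinates). Camera axes: x right, y down, z forward; pixel columns grow to the right and rows downward; lengths in m; the calibration is good to about 2 mm. A picture is of the moment at which its call begins. There is no depth.
- robot.hand_in(): hands the job in; it is judged then, once.
Trained networks look in a picture, given as the dict that the camera call returned (one of the last four; its "shot" number tells which), for a name from the list of things; names that differ only in an ending like _2 or _b are one class to them, and where a whole thing is asked for, a point or a joint stands for the part that bears it (a point fixed in the world has none). Each returns a list of dicts, best first, with "p" (0 to 1); they miss things now and then, are a little off and sometimes report something else, mostly with a low value. They report only what shows in the picture. A call takes as long as a camera call. They do not tell look-alikes from the thing itself.
- robot.search_frame(picture, thing): "xyz" ([x, y, z] in m, in world coordinates, good to about 4 mm: the middle of the surface that is visible of it).
- robot.tip_of(picture, thing): "xyz" ([x, y, z] in m, in world coordinates, good to about 4 mm: a listed point, or the origin of a listed thing).
The state is a dict: "time": time; "q": joint angles; "joint_velocities": joint speeds; "joint_torque": joint torques, N m; "position": TCP position; "tool_rot": TCP orientation; "ft_force": force on the tool from outside, world axes, zero at the start; "moment": the same for the moment, N m; "grip_width": finger opening in m; "grip_force": force on a finger pad.
Only numpy, scipy, OpenCV 4.12 (cv2) and the standard library are available. Lean on these libraries where they do the work, as an engineer would, in place of code of your own. Each camera call takes 0.05 s, during which the arm holds its last target. There are 200 camera calls.

## Working session

There is one attempt and no reset: what is moved stays moved. The work goes in short steps, Python scripts to look and compute and a tool call to move; the robot and the scene stay as the last step left them, time stands still between calls to the robot, and variables do not carry over. Pictures are saved under pics/ and viewed, at most 10 in all, crops included, and the job is handed in when it is done.

Besides the shell and the picture viewer there is one more tool, called after "Call:" as name(argument=value, ...) on one line, values as JSON. move_arm: Moves the arm, as the interface text tells. Its arguments: {"type":"object","properties":{"series":{"type":"string"},"jaw":{"type":"number"},"newtons":{"type":"number"}},"required":["series"]}

```bash
mkdir -p pics; cat > h.py <<'E'
import numpy as np, cv2
from rig import robot
from scipy.spatial.transform import Rotation as R
def proj(c,p):
    p=np.atleast_2d(p); q=(c["world_to_cam"]@np.c_[p,np.ones(len(p))].T)[:3]
    u=c["mtx"]@q; return (u[:2]/u[2]).T
def ray(c,uv,z):
    W=np.linalg.inv(c["world_to_cam"]); d=W[:3,:3]@np.linalg.inv(c["mtx"])@np.array([uv[0],uv[1],1.]); o=W[:3,3]
    return o+d*(z-o[2])/d[2]
def save(c,n,crop=None,s=1):
    im=c["img"][:,:,::-1]
    if crop: x0,y0,x1,y1=crop; im=im[y0:y1,x0:x1]
    if s!=1: im=cv2.resize(im,None,fx=s,fy=s,interpolation=cv2.INTER_CUBIC)
    cv2.imwrite(f"pics/{n}.png",im)
def rel(p):
    "shift in tool axes (mm) from measured TCP to world p"
    o=robot.get_obs(); return R.from_quat(o["tool_rot"]).inv().apply(np.array(p)-o["position"])*1000
E
python3 - <<'E'
from h import *
o=robot.get_obs(); print(o["position"],o["tool_rot"],o["time"],R.from_quat(o["tool_rot"]).as_matrix().round(3))
t=robot.camera("top"); s=robot.camera("side")
save(t,"t0",s=1.5); save(s,"s0",s=1.5)
for n in ["round_lamp_globe","round_lamp_cap","candle_lamp_cap","lamp_tray","sled","sled_handle","sled_nest","sled_saddle","dock","dock_mouth","dock_home","flux_bottle_mid","label_roll_mid","tally_counter_mid"]:
    for c,k in ((t,"t"),(s,"s")):
        print(n,k,[(np.round(d["xyz"],3).tolist(),round(d["p"],2),proj(c,d["xyz"])[0].round().astype(int).tolist()) for d in robot.tip_of(c,n)[:3]])
print(robot.get_obs()["time"])
E
```

```text
[0.26058403 0.56733582 0.2435403 ] [ 2.13744572e-01  9.76888964e-01 -1.01668741e-03 -4.19672704e-04] 0.0 [[-0.909  0.418 -0.001]
 [ 0.418  0.909 -0.002]
 [ 0.    -0.002 -1.   ]]
round_lamp_globe t [([0.464, -0.459, 0.018], 0.77, [361, 203]), ([0.458, -0.338, 0.032], 0.74, [324, 205]), ([0.466, -0.11, -0.002], 0.54, [253, 206])]
round_lamp_globe s [([0.468, -0.46, 0.019], 0.86, [331, 276]), ([0.463, -0.335, 0.027], 0.61, [296, 242]), ([0.458, -0.338, 0.025], 0.43, [295, 245])]
round_lamp_cap t [([0.49, -0.358, 0.028], 0.68, [329, 196]), ([0.438, -0.48, 0.014], 0.64, [367, 211])]
round_lamp_cap s [([0.442, -0.479, 0.014], 0.95, [327, 288]), ([0.488, -0.358, 0.029], 0.9, [310, 244])]
candle_lamp_cap t [([0.525, -0.304, 0.028], 0.7, [312, 185])]
candle_lamp_cap s [([0.527, -0.304, 0.03], 0.74, [309, 225])]
lamp_tray t [([0.482, -0.312, 0.0], 0.97, [314, 200])]
lamp_tray s [([0.486, -0.314, 0.001], 0.55, [297, 242])]
sled t [([0.465, -0.111, 0.001], 0.69, [253, 206])]
sled s [([0.465, -0.118, 0.002], 0.59, [248, 204]), ([0.457, -0.334, 0.027], 0.38, [293, 243])]
sled_handle t [([0.456, -0
[... 714 characters left out ...]
573, 0.139, 0.006], 0.64, [233, 150]), ([0.623, -0.209, 0.042], 0.6, [315, 190]), ([0.49, -0.355, 0.03], 0.51, [310, 242])]
dock_home t [([0.596, 0.14, 0.006], 0.7, [176, 168])]
dock_home s [([0.594, 0.138, 0.008], 0.59, [239, 147])]
flux_bottle_mid t [([0.621, -0.204, 0.044], 0.52, [280, 156])]
flux_bottle_mid s [([0.399, 0.207, 0.004], 0.71, [174, 156])]
label_roll_mid t [([0.462, -0.338, 0.032], 0.74, [324, 204]), ([0.6, -0.024, 0.011], 0.52, [225, 166])]
label_roll_mid s [([0.604, -0.026, 0.012], 0.9, [271, 169]), ([0.465, -0.117, 0.002], 0.17, [247, 204])]
tally_counter_mid t [([0.611, -0.42, 0.016], 0.43, [346, 159])]
tally_counter_mid s [([0.618, -0.419, 0.012], 0.68, [367, 244])]
1.5
```

View pics/t0.png

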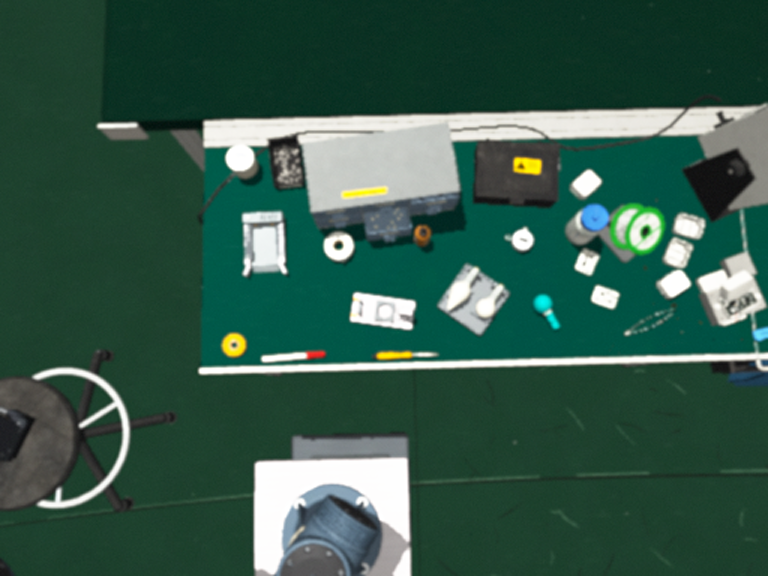

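View pics/s0.png

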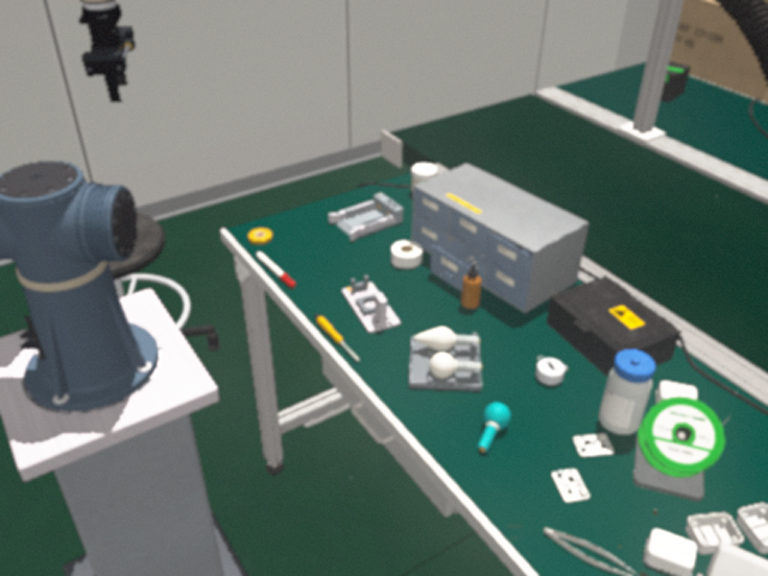

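The top view shows the round lamp in the tray's right-hand cradle at (487,305) in the 1.5x picture, and the candle lamp to its left at (460,292). The sled is at (383,311) with its tab at the right end. The dock is at (264,243) and opens towards the robot. The turquoise look-alike at (545,303) stays where it is. Next I'll fit rigid poses to a second round of measurements.

```bash
cat > fit.py <<'E'
from h import *
from scipy.optimize import least_squares
M={"tray":{"round_lamp_globe":(-6,-32,28.8),"round_lamp_cap":(29,-32,28.8),"candle_lamp_cap":(29,32,28.8),"lamp_tray":(0,0,0)},
"sled":{"sled":(0,0,0),"sled_handle":(-48,0,40),"sled_nest":(-4,0,28.8),"sled_saddle":(50,0,28.8)},
"dock":{"dock":(0,0,0),"dock_mouth":(-24,0,8),"dock_home":(0,0,8)}}
G={"tray":(.483,-.312,-.61),"sled":(.464,-.114,1.44),"dock":(.596,.14,0.)}
def tf(g,p): 
    p=np.atleast_2d(p)/1000.; c,s=np.cos(g[2]),np.sin(g[2])
    return np.c_[g[0]+c*p[:,0]-s*p[:,1],g[1]+s*p[:,0]+c*p[:,1],p[:,2]]
def measure(cams,keys,old={}):
    out={}
    for k in keys:
        P=[];Q=[]
        for n,m in M[k].items():
            e=tf(G[k],m)[0]
            for c in cams:
                for d in robot.tip_of(c,n):
                    if np.linalg.norm(np.array(d["xyz"])-e)<.016: P.append(m);Q.append(d["xyz"]);break
            for q in old.get(n,[]): P.append(m);Q.append(q)
        Q=np.array(Q)
        f=lambda g:((tf(g,P)-Q)[:,:2]*1000).ravel()
        r=least_squares(f,G[k],loss="soft_l1",f_scale=4,x_scale=[.01,.01,.1])
        out[k]=r.x; print(k,r.x.round(4),"deg",np.degrees(r.x[2]).round(2),"\n",f(r.x).reshape(-1,2).round(1).tolist())
    return out
E
python3 - <<'E'
from fit import *
old={"round_lamp_globe":[[.458,-.338,.032],[.463,-.335,.027]],"round_lamp_cap":[[.49,-.358,.028],[.488,-.358,.029]],"candle_lamp_cap":[[.525,-.304,.028],[.527,-.304,.03]],"lamp_tray":[[.482,-.312,0],[.486,-.314,.001]],
"sled":[[.465,-.111,.001],[.465,-.118,.002]],"sled_handle":[[.456,-.162,.042],[.455,-.169,.039]],"sled_nest":[[.462,-.12,.026],[.458,-.119,.031]],"sled_saddle":[[.47,-.068,.026],[.469,-.065,.029]],
"dock":[[.598,.141,.001],[.594,.134,.001]],"dock_mouth":[[.571,.139,.011],[.573,.139,.006]],"dock_home":[[.596,.14,.006],[.594,.138,.008]]}
t=robot.camera("top"); s=robot.camera("side")
o=measure((t,s),M,old)
np.save("poses.npy",o,allow_pickle=True)
# overlay
def box(x0,x1,y0,y1,z): return [(x0,y0,z),(x1,y0,z),(x1,y1,z),(x0,y1,z),(x0,y0,z)]
def circ(x,y,r,z): a=np.linspace(0,2*np.pi,40); return np.c_[x+r*np.cos(a),y+r*np.sin(a),np.full(40,z)]
L={"tray":[box(-57,57,-56,56,0),circ(-6,-32,20,28.8),box(20-6,60-6,-40,-24,28.8)],
"sled":[box(-66,66,-30,30,6),box(-62,-34,-6,6,58),circ(-4,0,14,16),box(46,54,-22,22,34)],
"dock":[box(-24,66,-32,32,8),box(66,88,-42,42,34)]}
tiles=[]
for k,z in (("tray","tray"),("sled","sled"),("dock","dock")):
  row=[]
  for c in (t,s):
    S=5; u=proj(c,tf(o[k],(0,0,10)))[0].astype(int)-[36,28]
    im=c["img"][u[1]:u[1]+56,u[0]:u[0]+72,::-1]
    im=cv2.resize(im,None,fx=S,fy=S,interpolation=cv2.INTER_CUBIC)
    for l in L[k]:
        q=(proj(c,tf(o[k],l))-u+.5)*S-.5
        cv2.polylines(im,[q.round().astype(np.int32)],False,(0,0,255),1)
    row.append(im)
  tiles.append(np.vstack(row))
im=np.hstack(tiles); im=cv2.resize(im,(800,int(im.shape[0]*800/im.shape[1])),interpolation=cv2.INTER_AREA); cv2.imwrite("pics/ov.png",im)
E
```

```text
tray [ 0.4839 -0.3133 -0.6226] deg -35.67 
 [[0.9, 0.6], [0.3, -3.3], [2.3, 2.2], [-2.7, -0.8], [0.6, 1.8], [0.1, -0.3], [-1.2, 1.8], [0.8, 1.8], [1.6, -1.3], [-2.7, -0.2], [1.1, -0.2], [-0.9, -0.2], [3.3, -1.7], [-4.3, 0.0], [1.9, -1.3], [-2.1, 0.7]]
sled [ 0.4628 -0.1157  1.4126] deg 80.94 
 [[0.1, -4.0], [-1.9, 1.7], [-2.2, -4.7], [-2.2, 2.3], [1.1, -1.5], [0.9, 1.8], [-0.8, -1.1], [0.2, 5.9], [-0.8, 2.0], [1.0, -1.4], [0.1, 0.3], [4.1, -0.7], [-3.7, 1.6], [1.8, -2.4], [0.6, 1.7], [1.6, -1.3]]
dock [0.5958 0.1377 0.0008] deg 0.05 
 [[-0.2, -3.2], [1.5, 2.8], [-2.2, -3.3], [1.8, 3.7], [4.4, 1.5], [-5.0, 1.1], [0.8, -1.3], [-1.2, -1.3], [-1.2, 1.1], [-0.4, 1.2], [-0.2, -2.3], [1.8, -0.3]]
```

View pics/ov.png

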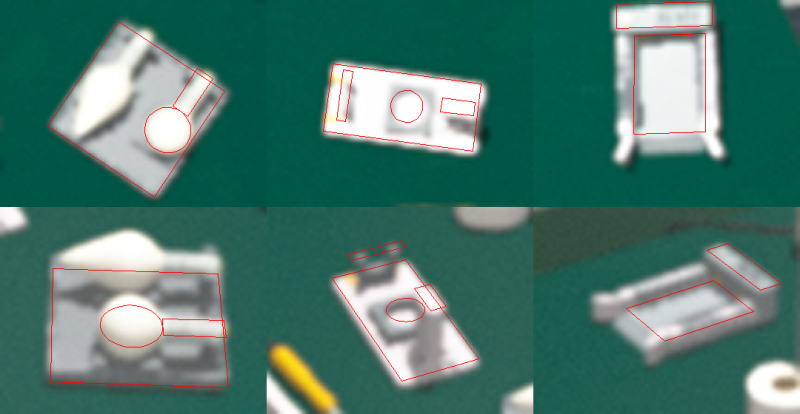

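The overlay agrees in both views to within a few mm: the globe is at about (167,130) and the sled at about (405,108) in the composite. An edge-alignment refinement per camera comes next.

```bash
cat > ref.py <<'E'
from fit import *
from scipy.optimize import minimize
from scipy.ndimage import map_coordinates, gaussian_filter
def seg(a,b,n=40): return np.linspace(a,b,n)
def poly(pts): return np.vstack([seg(np.array(p,float),np.array(q,float)) for p,q in zip(pts[:-1],pts[1:])])
def box(x0,x1,y0,y1,z): return [(x0,y0,z),(x1,y0,z),(x1,y1,z),(x0,y1,z),(x0,y0,z)]
def sil(c,ctr,r):
    W=np.linalg.inv(c["world_to_cam"]); v=ctr-W[:3,3]; v/=np.linalg.norm(v)
    u=np.cross(v,[1,0,.3]);u/=np.linalg.norm(u);w=np.cross(v,u);a=np.linspace(0,2*np.pi,80)
    return ctr+r*(np.cos(a)[:,None]*u+np.sin(a)[:,None]*w)
def refine(c,k,g0,pts,globe=None,rot=True):
    g=gaussian_filter(c["img"].astype(float).mean(2),.7); gy,gx=np.gradient(g); mag=np.minimum(np.hypot(gx,gy),40)
    def f(d):
        h=g0+np.array([d[0]/1000,d[1]/1000,d[2]/50 if rot else 0]); X=[tf(h,pts)] if len(pts) else []
        if globe is not None: X.append(sil(c,tf(h,globe)[0],.02))
        q=proj(c,np.vstack(X)); return -map_coordinates(mag,[q[:,1],q[:,0]],order=1).mean()+.02*(np.array(d)**2).sum()/4
    best=min((minimize(f,[a,b,0],method="Nelder-Mead",options=dict(initial_simplex=np.array([[a,b,0],[a+2,b,0],[a,b+2,0],[a,b,1.5]]))) for a in(-3,0,3) for b in(-3,0,3)),key=lambda r:r.fun)
    d=best.x; print(k,"d mm",d[:2].round(1),"ddeg",np.degrees(d[2]/50).round(2) if rot else 0,"score",f([0,0,0]).round(1),best.fun.round(1))
E
python3 - <<'E'
from ref import *
o=np.load("poses.npy",allow_pickle=True).item()
for n in("top","side"):
    c=robot.camera(n); print(n)
    refine(c,"tray outline",o["tray"],poly(box(-57,57,-56,56,0)))
    refine(c,"globe",o["tray"],[],(-6,-32,28.8),False)
    refine(c,"sled",o["sled"],poly(box(-66,66,-30,30,5)))
print(robot.get_obs()["time"])
for k,p in (("tray",(29,-32,28.8)),("tray",(-6,-32,28.8)),("sled",(31,0,28.8)),("sled",(-48,0,40)),("dock",(-48,0,48))): print(k,tf(o[k],p).round(4))
E
```

```text
top
tray outline d mm [ 0.2 -3.4] ddeg -0.88 score -32.9 -35.6
globe d mm [-0.3 -2.7] ddeg 0 score -25.5 -27.2
sled d mm [-1.1 -1.9] ddeg -0.67 score -37.7 -38.5
side
tray outline d mm [3. 4.] ddeg -1.29 score -18.3 -20.3
globe d mm [0.4 1. ] ddeg 0 score -25.1 -25.4
sled d mm [-1.8 -4.5] ddeg -1.09 score -29.9 -32.8
2.8
tray [[ 0.4888 -0.3562  0.0288]]
tray [[ 0.4603 -0.3358  0.0288]]
sled [[ 0.4676 -0.0851  0.0288]]
sled [[ 0.4552 -0.1631  0.04  ]]
dock [[0.5478 0.1377 0.048 ]]
```

Call:
move_arm(series="-283 -164 0 0 0 57; -283 -164 0 0 0 57; -283 -164 0 0 0 57; -283 -164 0 0 0 57; -283 -164 0 0 0 57; -283 -164 0 0 0 57; -283 -164 0 0 0 57; -283 -164 0 0 0 57", jaw=0.6, newtons=10)

```text
time: 3.47
position: [0.451, 0.2985, 0.2448]
tool_rot: [0.657, 0.754, 0.0, 0.0]
ft_force: [0.3, 0.2, -0.8]
grip_width: 0.0534
grip_force: 0.0
```

```bash
cat >> h.py <<'E'
def go(*wps):
    "wps: (x,y,z,yawdeg); prints tool shift mm + turn deg for consecutive calls"
    o=robot.get_obs(); M=R.from_quat(o["tool_rot"]).as_matrix(); p=np.array(o["position"]); y=np.degrees(np.arctan2(M[1,0],M[0,0]))
    print("t",round(o["time"],2),"pos",p.round(4),"yaw",y.round(2),"tilt",M[:2,2].round(4),"F",np.round(o["ft_force"],2),"M",np.round(o["moment"],2),"w",round(o["grip_width"]*1000,2),"gf",round(o["grip_force"],1),"q6",round(o["q"][5],2))
    for w in wps:
        a=np.radians(w[3]); T=np.c_[[np.cos(a),np.sin(a),0],[np.sin(a),-np.cos(a),0],[0,0,-1]]
        print((M.T@(np.array(w[:3])-p)*1000).round(1),np.degrees(R.from_matrix(M.T@T).as_rotvec()).round(2)); M=T;p=np.array(w[:3])
E
python3 -c "
from h import *
go((.48,-.03,.24,41.3),(.4886,-.3574,.18,-15.7),(.4886,-.3574,.10,-36.4))"
```

```text
t 3.47 pos [0.451  0.2985 0.2448] yaw 97.92 tilt [ 0.0009 -0.0001] F [ 0.32  0.23 -0.79] M [-0.06  0.01  0.02] w 53.42 gf 0.0 q6 0.24
[-329.3  -16.6    4.9] [ 5.000e-02 -1.000e-02  5.662e+01]
[-209.6  251.6   60. ] [ 0.  0. 57.]
[ 0.  0. 80.] [ 0.   0.  20.7]
```

Call:
move_arm(series="-329 -17 5 0 0 57; -329 -17 5 0 0 57; -329 -17 5 0 0 57; -329 -17 5 0 0 57; -329 -17 5 0 0 57; -329 -17 5 0 0 57; -329 -17 5 0 0 57; -329 -17 5 0 0 57")

```text
time: 4.13
position: [0.4805, -0.0298, 0.2399]
tool_rot: [0.937, 0.35, 0.0, 0.0]
ft_force: [0.4, -0.3, -0.5]
grip_width: 0.0522
grip_force: 0.0
```

Call:
move_arm(series="-210 252 60 0 0 57; -210 252 60 0 0 57; -210 252 60 0 0 57; -210 252 60 0 0 57; -210 252 60 0 0 57; -210 252 60 0 0 57; -210 252 60 0 0 57; -210 252 60 0 0 57")

```text
time: 4.8
position: [0.4888, -0.3573, 0.1793]
tool_rot: [0.99, -0.14, 0.0, 0.0]
ft_force: [0.5, -0.1, 0.3]
grip_width: 0.052
grip_force: 0.0
```

```bash
python3 -c "
from h import *
go((.4886,-.3574,.080,-36.4),(.4886,-.3574,.034,-36.4))"
```

```text
t 4.8 pos [ 0.4888 -0.3573  0.1793] yaw -16.06 tilt [ 0.0003 -0.0001] F [ 0.52 -0.08  0.3 ] M [-0.04  0.1  -0.02] w 51.99 gf 0.0 q6 1.04
[-0.1  0.1 99.3] [-0.000e+00 -2.000e-02  2.034e+01]
[ 0.  0. 46.] [0. 0. 0.]
```

Call:
move_arm(series="0 0 40 0 0 7; 0 0 75 0 0 14; 0 0 99 0 0 20.3; 0 0 99 0 0 20.3; 0 0 99 0 0 20.3")

```text
time: 5.22
position: [0.4884, -0.3546, 0.0795]
tool_rot: [0.952, -0.308, -0.001, -0.001]
ft_force: [-0.4, -0.7, -0.0]
grip_width: 0.052
grip_force: 0.0
```

```bash
python3 -c "
from h import *
c=robot.camera('side'); print(proj(c,[[.4604,-.3366,.0288],[.4886,-.3574,.0288]]))
save(c,'s1',(240,180,370,280),6)
go((.4886,-.3574,.032,-36.4))"
```

```text
[[295.25298209 242.9044075 ]
 [310.01899173 243.52431028]]
t 5.27 pos [ 0.4895 -0.3554  0.0811] yaw -35.82 tilt [ 0.0006 -0.0006] F [ 0.26  0.42 -0.57] M [ 0.01  0.19 -0.01] w 52.14 gf 0.0 q6 1.38
[ 0.4  2.1 49.1] [ 0.01 -0.04  0.58]
```

View pics/s1.png

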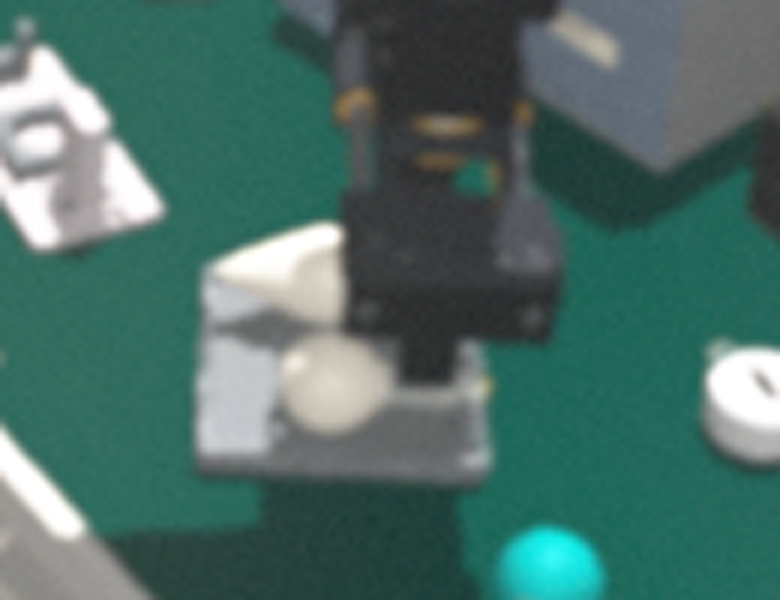

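The side view shows the globe at (333,383) in the crop, which is (295.5,243.8) in the full image against a prediction of (295.3,242.9). The near finger is over the cap at about (428,385). I'll check the finger's predicted projection to catch any calibration offset.

```bash
python3 -c "
from h import *
c=robot.camera('side'); o=robot.get_obs(); T=R.from_quat(o['tool_rot']); p=np.array(o['position'])
P=[p+T.apply(np.array(v)/1000) for v in [(-9.5,33,22),(9.5,33,22),(-9.5,26,22),(9.5,26,22),(-9.5,41,22),(9.5,41,22)]]
print((proj(c,P)-[240,180])*6)
go((.4886,-.3574,.032,-36.4))"
```

```text
[[405.89942527 374.42361529]
 [455.88058912 376.05824119]
 [405.15163284 362.06718302]
 [454.87996054 363.68541171]
 [406.76338604 388.69959927]
 [457.03667206 390.35327264]]
t 5.32 pos [ 0.4901 -0.356   0.0822] yaw -35.84 tilt [ 0.0022 -0.0024] F [-0.44 -0.46 -0.43] M [-0.03  0.1  -0.01] w 52.12 gf 0.0 q6 1.38
[-0.6  2.  50.2] [ 0.04 -0.19  0.56]
```

Call:
move_arm(series="0.5 1 15 0 0 0.5; 0.5 1 30 0 0 0.5; 0.5 1 40 0 0 0.5; 0.5 1 48 0 0 0.5; 0.5 1 48 0 0 0.5; 0.5 1 48 0 0 0.5; 0.5 1 48 0 0 0.5")

```text
time: 5.9
position: [0.4894, -0.3566, 0.0334]
tool_rot: [0.95, -0.313, 0.001, 0.0]
ft_force: [0.2, 0.9, -0.3]
grip_width: 0.0524
grip_force: 0.0
```

```bash
python3 -c "
from h import *
go((.4892,-.3579,.032,-36.4));go((.4892,-.3579,.032,-36.4))"
```

```text
t 5.9 pos [ 0.4894 -0.3566  0.0334] yaw -36.46 tilt [ 0.0011 -0.0012] F [ 0.2   0.95 -0.26] M [ 0.04  0.19 -0.02] w 52.42 gf 0.0 q6 1.39
[0.6 1.1 1.4] [ 0.02 -0.09 -0.06]
t 5.9 pos [ 0.4894 -0.3566  0.0334] yaw -36.46 tilt [ 0.0011 -0.0012] F [ 0.2   0.95 -0.26] M [ 0.04  0.19 -0.02] w 52.42 gf 0.0 q6 1.39
[0.6 1.1 1.4] [ 0.02 -0.09 -0.06]
```

Call:
move_arm(series="0.6 1 1.4 0 0 0; 0.6 1 1.4 0 0 0; 0.6 1 1.4 0 0 0; 0.6 1 1.4 0 0 0; 0.6 1 1.4 0 0 0", jaw=0.23)

```text
time: 6.32
position: [0.4858, -0.3626, 0.0317]
tool_rot: [0.95, -0.311, -0.001, 0.004]
ft_force: [-14.2, -14.2, -0.7]
grip_width: 0.0346
grip_force: 10.0
```

Call:
move_arm(series="0 0 0 0 0 0; 0 0 0 0 0 0; 0 0 0 0 0 0; 0 0 0 0 0 0; 0 0 0 0 0 0", jaw=0.1, newtons=5)

```text
time: 6.73
position: [0.4873, -0.3605, 0.0317]
tool_rot: [0.95, -0.312, -0.0, 0.002]
ft_force: [-6.7, -7.6, 0.3]
grip_width: 0.0404
grip_force: 5.0
```

```bash
python3 -c "
from h import *
go((.4892,-.3579,.032,-36.4))"
```

```text
t 6.73 pos [ 0.4873 -0.3605  0.0317] yaw -36.4 tilt [-0.0017 -0.0045] F [-6.75 -7.64  0.25] M [-1.31  1.39 -0.03] w 40.4 gf 5.0 q6 1.39
[-0.  -3.2 -0.3] [ 0.26 -0.08  0.  ]
```

Call:
move_arm(series="0 0 0 0 0 0; 0 0 0 0 0 0; 0 0 0 0 0 0; 0 0 -7 0 0 0; 0 0 -7 0 0 0; 0 0 -7 0 0 0", jaw=0.6)

```text
time: 7.23
position: [0.4893, -0.3574, 0.0389]
tool_rot: [0.95, -0.313, 0.001, 0.0]
ft_force: [-0.1, 0.8, 0.1]
grip_width: 0.0519
grip_force: 0.0
```

Call:
move_arm(series="0 0 0 0 0 0; 0 0 0 0 0 0; 0 0 0 0 0 0; 0 0 0 0 0 0", jaw=0.4, newtons=4)

```text
time: 7.57
position: [0.4887, -0.3572, 0.0381]
tool_rot: [0.95, -0.313, -0.0, -0.0]
ft_force: [-0.5, -0.3, 0.1]
grip_width: 0.0373
grip_force: 0.0
```

```bash
python3 -c "
from h import *
go((.4892,-.3579,.032,-36.4))
c=robot.camera('side')
save(c,'s2',(270,205,350,265),9)"
```

```text
t 7.57 pos [ 0.4887 -0.3572  0.0381] yaw -36.48 tilt [-0.0002  0.0002] F [-0.48 -0.28  0.11] M [-0.    0.15 -0.04] w 37.26 gf 0.0 q6 1.39
[0.8 0.3 6.1] [-0.    0.01 -0.08]
```

View pics/s2.png

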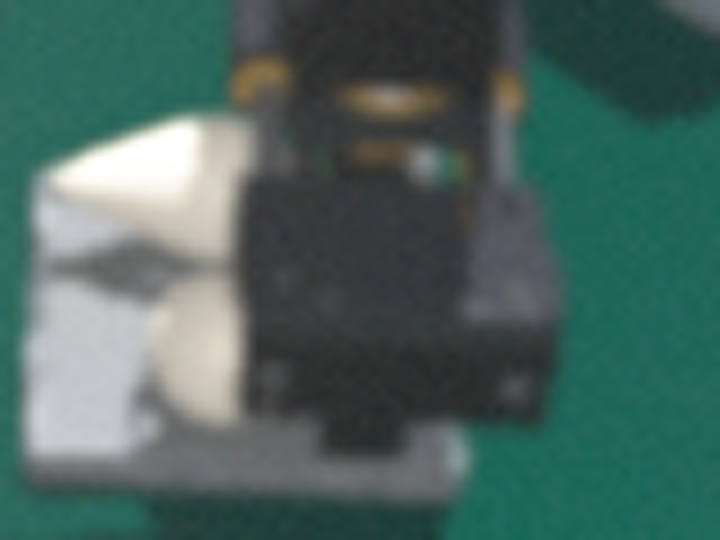

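The view shows the near finger at (365,440) in the crop, clear of the globe and now above the low rim it had pressed on. Closing on the cap is next.

Call:
move_arm(series="0.5 0 0 0 0 0; 0.5 0 0 0 0 0; 0.5 0 0 0 0 0; 0.5 0 0 0 0 0; 0.5 0 0 0 0 0", jaw=0.15, newtons=4)

```text
time: 8.03
position: [0.4892, -0.3576, 0.0382]
tool_rot: [0.95, -0.313, 0.0, -0.0]
ft_force: [0.8, 0.1, 0.6]
grip_width: 0.0158
grip_force: 4.0
```

```bash
python3 -c "
from h import *
go((.4892,-.3579,.1,-36.4))"
```

```text
t 8.03 pos [ 0.4892 -0.3576  0.0382] yaw -36.49 tilt [0. 0.] F [0.78 0.08 0.62] M [0.04 0.11 0.1 ] w 15.85 gf 4.0 q6 1.39
[  0.2   0.2 -61.8] [-0.   -0.   -0.09]
```

Call:
move_arm(series="0 0 0 0 0 0; 0 0 -15 0 0 0; 0 0 -40 0 0 0; 0 0 -75 0 0 0; 0 0 -102 0 0 -5; 0 0 -102 0 0 -10; 0 0 -102 0 0 -15", newtons=12)

```text
time: 8.62
position: [0.4902, -0.3587, 0.1428]
tool_rot: [0.983, -0.184, 0.002, 0.002]
ft_force: [1.0, -0.5, -1.8]
grip_width: 0.0155
grip_force: 12.0
```

```bash
python3 -c "
from h import *
go((.48,-.22,.14,30),(.467,-.0873,.14,80.1),(.467,-.0873,.07,80.1))"
```

```text
t 8.62 pos [ 0.4902 -0.3587  0.1428] yaw -21.23 tilt [ 0.0036 -0.0039] F [ 0.96 -0.47 -1.78] M [-0.01  0.13 -0.01] w 15.47 gf 12.0 q6 1.13
[ -59.8 -125.6    2.2] [  0.25  -0.2  -51.23]
[  55.1 -121.4    0. ] [  0.    0.  -50.1]
[ 0.  0. 70.] [0. 0. 0.]
```

Call:
move_arm(series="-8 -16 0 0 0 -6; -16 -32 0 0 0 -13; -24 -48 0 0 0 -19; -32 -64 0 0 0 -26; -40 -80 0 0 0 -32; -47 -96 0 0 0 -38; -53 -111 0 0 0 -45; -60 -126 0 0 0 -51")

```text
time: 9.28
position: [0.4794, -0.2176, 0.1402]
tool_rot: [0.966, 0.258, 0.0, 0.0]
ft_force: [0.2, 0.2, -0.6]
grip_width: 0.0155
grip_force: 12.0
```

Call:
move_arm(series="7 -15 0 0 0 -6; 14 -30 0 0 0 -12; 21 -46 0 0 0 -19; 28 -61 0 0 0 -25; 35 -77 0 0 0 -31; 42 -92 0 0 0 -38; 49 -108 0 0 0 -44; 55 -121 0 0 0 -50")

```text
time: 9.95
position: [0.4672, -0.0848, 0.1402]
tool_rot: [0.767, 0.642, -0.0, -0.0]
ft_force: [0.7, -0.2, -0.4]
grip_width: 0.0154
grip_force: 12.0
```

```bash
python3 -c "
from h import *
go((.467,-.0873,.065,80.1))"
```

```text
t 9.95 pos [ 0.4672 -0.0848  0.1402] yaw 79.83 tilt [-0.0005  0.0003] F [ 0.72 -0.24 -0.44] M [-0.09  0.09 -0.04] w 15.42 gf 12.0 q6 -0.24
[-2.5  0.3 75.2] [-0.03 -0.01 -0.27]
```

Call:
move_arm(series="-1 0 20 0 0 0; -2.5 0 40 0 0 0; -2.5 0 60 0 0 0; -2.5 0 75 0 0 0; -2.5 0 75 0 0 0; -2.5 0 75 0 0 0")

```text
time: 10.45
position: [0.4668, -0.0883, 0.0647]
tool_rot: [0.769, 0.64, -0.0, -0.001]
ft_force: [0.1, -0.1, 0.7]
grip_width: 0.0156
grip_force: 12.0
```

```bash
cat > look.py <<'E'
from ref import *
def pic(name,lines,ctr,S=8,w=(50,36)):
    "lines: list of (world pts, color)"
    ims=[]
    for n in("top","side"):
        c=robot.camera(n); u=proj(c,ctr)[0].astype(int)-[w[0]//2,w[1]//2]
        im=cv2.resize(c["img"][u[1]:u[1]+w[1],u[0]:u[0]+w[0],::-1],None,fx=S,fy=S,interpolation=cv2.INTER_CUBIC)
        raw=im.copy()
        for P,col in lines(c):
            q=(proj(c,P)-u+.5)*S-.5; cv2.polylines(im,[q.round().astype(np.int32)],False,col,1)
        ims.append(np.hstack([raw,im]))
    cv2.imwrite(f"pics/{name}.png",np.vstack(ims))
SLED=np.array([.4616,-.1182,np.radians(80.1)])
E
python3 - <<'E'
from look import *
go((.467,-.0873,.05,80.1))
o=robot.get_obs(); T=R.from_quat(o['tool_rot']); p=np.array(o['position'])
gl=p+T.apply(np.array([-35.4,0,9.4])/1000); print(gl)
def L(c): return [(tf(SLED,box(-66,66,-30,30,6)),(0,0,255)),(tf(SLED,box(-62,-34,-6,6,58)),(0,0,255)),(sil(c,gl,.02),(255,0,0)),(tf(SLED,box(46,54,-22,22,34)),(0,0,255))]
pic("p1",L,tf(SLED,(0,0,20))[0])
E
```

```text
t 10.45 pos [ 0.4668 -0.0883  0.0647] yaw 79.52 tilt [-0.0018  0.0008] F [ 0.12 -0.1   0.67] M [-0.05  0.03  0.05] w 15.6 gf 12.0 q6 -0.24
[ 1.   0.  14.7] [-0.11 -0.03 -0.58]
[ 0.4603458  -0.12310693  0.05532502]
```

View pics/p1.png

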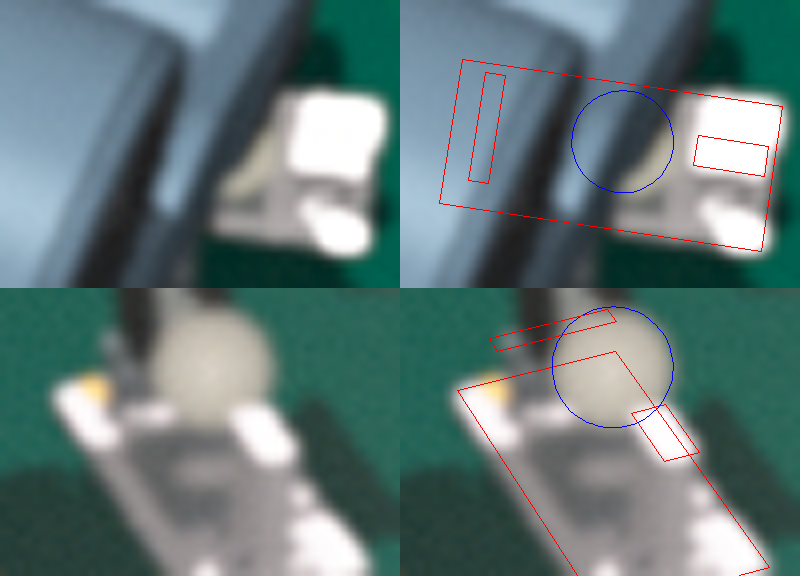

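In the side view the carried globe matches its predicted outline at (213,365), and the sled outline matches to under a pixel. I'll lower in steps while watching the force.

Call:
move_arm(series="0.7 0 5 0 0 -0.5; 0.7 0 10 0 0 -0.5; 0.7 0 15 0 0 -0.5; 0.7 0 19 0 0 -0.5; 0.7 0 21 0 0 -0.5; 0.7 0 21 0 0 -0.5; 0.7 0 21 0 0 -0.5")

```text
time: 11.13
position: [0.4672, -0.0877, 0.0439]
tool_rot: [0.766, 0.643, -0.0, -0.0]
ft_force: [0.2, 0.7, -0.7]
grip_width: 0.0153
grip_force: 12.0
```

```bash
python3 -c "
from h import *
go((.4669,-.0876,.0382,80.1))"
```

```text
t 11.13 pos [ 0.4672 -0.0877  0.0439] yaw 80.02 tilt [-0.0005  0.0002] F [ 0.19  0.73 -0.68] M [-0.07  0.03  0.  ] w 15.33 gf 12.0 q6 -0.25
[ 0.1 -0.4  5.7] [-0.03 -0.01 -0.08]
```

No contact yet, so the cap is inside the notch. I'll lower it the rest of the way in small steps.

Call:
move_arm(series="0 0 1 0 0 0; 0 0 2 0 0 0; 0 0 3 0 0 0; 0 0 3 0 0 0; 0 0 3 0 0 0")

```text
time: 11.55
position: [0.4674, -0.0878, 0.0412]
tool_rot: [0.766, 0.643, 0.0, 0.0]
ft_force: [-0.5, 0.4, -0.1]
grip_width: 0.0155
grip_force: 12.0
```

Call:
move_arm(series="0 0 1 0 0 0; 0 0 1.5 0 0 0; 0 0 1.5 0 0 0; 0 0 1.5 0 0 0")

```text
time: 11.88
position: [0.4675, -0.0877, 0.0398]
tool_rot: [0.766, 0.643, 0.0, 0.0]
ft_force: [0.4, 1.1, 2.7]
grip_width: 0.0153
grip_force: 12.0
```

Call:
move_arm(series="0 0 0.8 0 0 0; 0 0 0.8 0 0 0; 0 0 0.8 0 0 0")

```text
time: 12.13
position: [0.4674, -0.0876, 0.0389]
tool_rot: [0.766, 0.643, 0.0, -0.0]
ft_force: [0.6, 2.8, 2.4]
grip_width: 0.0154
grip_force: 12.0
```

```bash
python3 -c "
from h import *
go((.4669,-.0876,.0382,80.1))"
```

```text
t 12.13 pos [ 0.4674 -0.0876  0.0389] yaw 80.01 tilt [0.0001 0.0001] F [0.62 2.83 2.4 ] M [ 0.31 -0.09 -0.01] w 15.36 gf 12.0 q6 -0.25
[-0.  -0.5  0.7] [ 0.01 -0.01 -0.09]
```

Call:
move_arm(series="1.2 0 0 0 0 0; 1.2 0 0.3 0 0 0; 1.2 0 0.5 0 0 0; 1.2 0 0.5 0 0 0")

```text
time: 12.47
position: [0.4678, -0.0867, 0.0386]
tool_rot: [0.766, 0.643, 0.0, 0.0]
ft_force: [0.6, 0.7, 4.8]
grip_width: 0.0152
grip_force: 12.0
```

```bash
python3 -c "
from h import *
go((.4669,-.0876,.0382,80.1))"
```

```text
t 12.47 pos [ 0.4678 -0.0867  0.0386] yaw 80.02 tilt [ 0.0005 -0.0003] F [0.6  0.74 4.81] M [0.1  0.04 0.06] w 15.24 gf 12.0 q6 -0.24
[-1.  -0.7  0.4] [ 0.03  0.01 -0.08]
```

Call:
move_arm(series="0 0 -0.6 0 0 0; 0 0 -0.6 0 0 0; 0 0 -0.6 0 0 0; 0 0 -0.6 0 0 0; 0 0 -0.6 0 0 0", jaw=0.4)

```text
time: 12.88
position: [0.4674, -0.0867, 0.0388]
tool_rot: [0.766, 0.643, -0.0, -0.0]
ft_force: [0.3, -0.3, 0.0]
grip_width: 0.0336
grip_force: 0.0
```

Call:
move_arm(series="0 0 -15 0 0 0; 0 0 -40 0 0 0; 0 0 -75 0 0 0; 0 0 -110 0 0 0; 0 0 -110 0 0 0")

```text
time: 13.3
position: [0.4708, -0.0879, 0.154]
tool_rot: [0.766, 0.643, 0.002, 0.005]
ft_force: [0.5, -0.2, 0.3]
grip_width: 0.035
grip_force: 0.0
```

```bash
python3 -c "
from h import *
go((.455,-.163,.15,80.1))"
```

```text
t 13.3 pos [ 0.4708 -0.0879  0.154 ] yaw 80.03 tilt [ 0.0102 -0.0045] F [ 0.51 -0.16  0.29] M [-0.12  0.08 -0.02] w 35.0 gf 0.0 q6 -0.24
[-76.7  -2.6   4.2] [ 0.62  0.15 -0.07]
```

Call:
move_arm(series="-39 -1 0 0 0 0; -78 -1 0 0 0 0; -78 -1 30 0 0 0; -78 -1 65 0 0 0; -78 -1 65 0 0 0; -78 -1 65 0 0 0")

```text
time: 13.8
position: [0.4512, -0.1622, 0.0821]
tool_rot: [0.766, 0.643, -0.001, -0.003]
ft_force: [-0.6, -1.2, 0.5]
grip_width: 0.0349
grip_force: 0.0
```

```bash
python3 - <<'E'
from look import *
go((.4539,-.1649,.043,80.1))
SLED[:2]=[.4622,-.1177]
gl=tf(SLED,(-4,0,28.8))[0]
def L(c): return [(tf(SLED,box(-66,66,-30,30,6)),(0,0,255)),(tf(SLED,box(-62,-34,-6,6,58)),(0,0,255)),(sil(c,gl,.02),(255,0,0)),(tf(SLED,box(46,54,-22,22,34)),(0,0,255))]
pic("p2",L,tf(SLED,(0,0,20))[0])
E
```

```text
t 13.8 pos [ 0.4512 -0.1622  0.0821] yaw 79.99 tilt [-0.0058  0.0038] F [-0.63 -1.24  0.46] M [-0.04  0.04  0.01] w 34.86 gf 0.0 q6 -0.4
[-2.3  3.4 39. ] [-0.37 -0.16 -0.11]
```

View pics/p2.png

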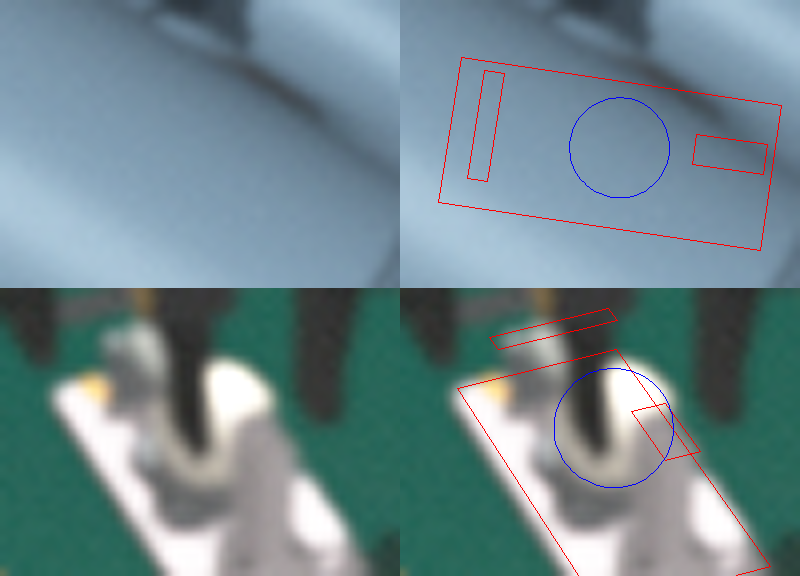

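The lamp lies in the cradle, globe at about (213,423), and the fingers straddle the tab at (190,450) and (320,420). Descending now.

Call:
move_arm(series="-1.4 1 0 0 0 0; -1.4 1 10 0 0 0; -1.4 1 22 0 0 0; -1.4 1 34 0 0 0; -1.4 1 40 0 0 0; -1.4 1 40 0 0 0; -1.4 1 40 0 0 0")

```text
time: 14.48
position: [0.454, -0.1648, 0.0443]
tool_rot: [0.766, 0.643, 0.0, 0.0]
ft_force: [0.2, 0.2, -0.6]
grip_width: 0.0353
grip_force: 0.0
```

```bash
python3 -c "
from h import *
go((.4539,-.1649,.043,80.1))"
```

```text
t 14.48 pos [ 0.454  -0.1648  0.0443] yaw 80.03 tilt [ 0.0004 -0.0003] F [ 0.24  0.2  -0.62] M [-0.04  0.07 -0.01] w 35.28 gf 0.0 q6 -0.41
[-0.1 -0.1  1.3] [ 0.03  0.01 -0.07]
```

Call:
move_arm(series="0 0 0 0 0 0; 0 0 0 0 0 0; 0 0 0 0 0 0; 0 0 0 0 0 0", jaw=0.19, newtons=5)

```text
time: 14.82
position: [0.4541, -0.165, 0.0444]
tool_rot: [0.766, 0.643, 0.0, 0.0]
ft_force: [-0.3, -0.1, -0.4]
grip_width: 0.0192
grip_force: 0.0
```

Call:
move_arm(series="0 0 0 0 0 0; 0 0 0 0 0 0; 0 0 0 0 0 0; 0 0 0 0 0 0", jaw=0.05, newtons=5)

```text
time: 15.15
position: [0.4542, -0.1651, 0.0442]
tool_rot: [0.766, 0.643, 0.0, 0.001]
ft_force: [0.1, -0.5, 2.8]
grip_width: 0.0117
grip_force: 5.0
```

Call:
move_arm(series="0 0 0 0 0 0; 0 0 0 0 0 0; 0 0 0 0 0 0", newtons=40)

```text
time: 15.4
position: [0.4543, -0.1651, 0.0442]
tool_rot: [0.766, 0.643, 0.0, 0.001]
ft_force: [1.1, -0.1, 2.9]
grip_width: 0.0118
grip_force: 40.0
```

```bash
python3 -c "
from h import *
go((.454,-.1648,.054,80.1))"
```

```text
t 15.4 pos [ 0.4543 -0.1651  0.0442] yaw 80.01 tilt [ 0.001  -0.0006] F [ 1.11 -0.08  2.87] M [-0.03 -0.05 -0.07] w 11.83 gf 40.0 q6 -0.41
[ 0.2 -0.3 -9.8] [ 0.06  0.02 -0.09]
```

Call:
move_arm(series="0 0 -2 0 0 0; 0 0 -6 0 0 0; 0 0 -14 0 0 0; 0 0 -26 0 0 0; 0 0 -40 0 0 0; 0 0 -52 0 0 0; 0 0 -60 0 0 0; 0 0 -60 0 0 0")

```text
time: 16.07
position: [0.4544, -0.1651, 0.1056]
tool_rot: [0.766, 0.643, 0.0, 0.001]
ft_force: [-0.0, -0.4, -3.3]
grip_width: 0.0118
grip_force: 40.0
```

```bash
python3 -c "
from h import *
go((.438,-.015,.105,40),(.42,.1377,.105,0))"
```

```text
t 16.07 pos [ 0.4544 -0.1651  0.1056] yaw 80.03 tilt [ 0.0023 -0.0016] F [-0.02 -0.36 -3.3 ] M [-0.15  0.06  0.02] w 11.77 gf 40.0 q6 -0.41
[145.  -42.1   0.3] [1.600e-01 1.000e-02 4.003e+01]
[  84.4 -128.5    0. ] [ 0.  0. 40.]
```

Call:
move_arm(series="9 -3 0 0 0 2; 27 -8 0 0 0 7; 48 -14 0 0 0 13; 70 -20 0 0 0 19; 90 -26 0 0 0 25; 112 -32 0 0 0 31; 130 -38 0 0 0 36; 145 -42 0 0 0 40")

```text
time: 16.73
position: [0.4361, -0.0131, 0.1035]
tool_rot: [0.94, 0.341, -0.001, -0.001]
ft_force: [0.4, 0.4, -2.4]
grip_width: 0.0114
grip_force: 40.0
```

Call:
move_arm(series="9 -14 0 0 0 4; 20 -32 0 0 0 10; 33 -52 0 0 0 16; 47 -72 0 0 0 22; 60 -92 0 0 0 28; 72 -110 0 0 0 34; 81 -123 0 0 0 38; 84 -128 0 0 0 40")

```text
time: 17.4
position: [0.4184, 0.1392, 0.1035]
tool_rot: [1.0, -0.0, -0.001, -0.0]
ft_force: [-0.4, -0.7, -2.3]
grip_width: 0.0117
grip_force: 40.0
```

Call:
move_arm(series="0 0 0 0 0 0; 0 0 0 0 0 0")

```text
time: 17.57
position: [0.419, 0.1375, 0.1036]
tool_rot: [1.0, 0.001, -0.001, 0.0]
ft_force: [0.8, 0.2, -1.5]
grip_width: 0.0117
grip_force: 40.0
```

```bash
python3 - <<'E'
from look import *
go((.42,.1377,.054,0))
o=robot.get_obs(); p=o['position']
D=np.array([.5958,.1377,0.])
S=np.array([p[0]+.048,p[1],0.]); z=(p[2]-.0442)*1000
gl=tf(S,(-4,0,28.8+z))[0]
def L(c): return [(tf(S,box(-66,66,-30,30,6+z)),(0,0,255)),(sil(c,gl,.02),(255,0,0)),(tf(D,box(-24,66,-32,32,8)),(0,255,255)),(tf(D,box(66,88,-42,42,34)),(0,255,255))]
pic("p3",L,[.54,.1377,.03],S=5,w=(80,60))
E
```

```text
t 17.57 pos [0.419  0.1375 0.1036] yaw 0.15 tilt [-0.0013 -0.0002] F [ 0.75  0.17 -1.48] M [-0.13  0.27  0.  ] w 11.68 gf 40.0 q6 1.63
[ 1.  -0.2 49.6] [0.01 0.07 0.15]
```

View pics/p3.png

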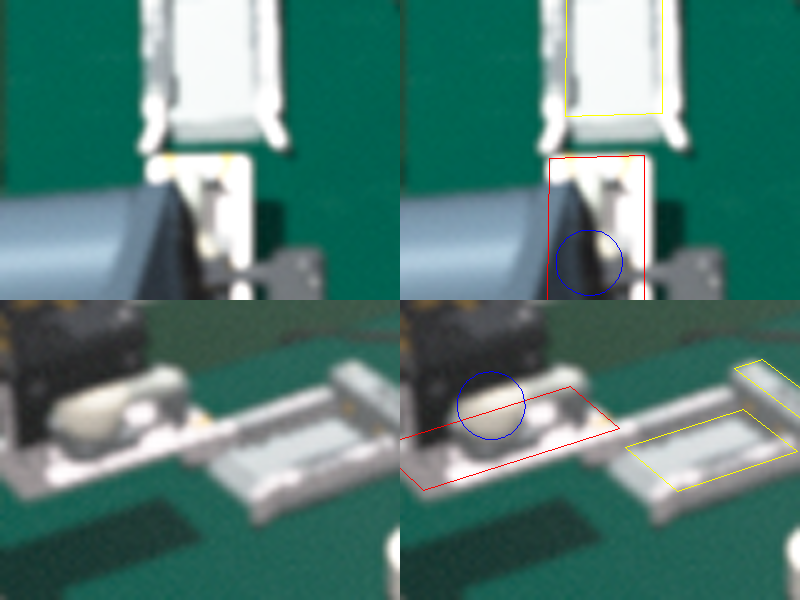

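In both views the lamp lies in its cradle and the sled points squarely at the dock: sled edge at (147–252,155), flare tips at (150,145) and (285,145). The dock may be 1–2 mm further left than the fit says. I'll lower to floor height and feed it in slowly, watching the forces.

Call:
move_arm(series="0 -1 8 0 0 0; 0 -1.5 22 0 0 0; 0 -1.5 36 0 0 0; 0 -1.5 45 0 0 0; 0 -1.5 49.5 0 0 0; 0 -1.5 49.5 0 0 0; 0 -1.5 49.5 0 0 0")

```text
time: 18.25
position: [0.4196, 0.1386, 0.0542]
tool_rot: [1.0, -0.0, -0.0, 0.0]
ft_force: [0.4, -0.2, -2.4]
grip_width: 0.0116
grip_force: 40.0
```

```bash
python3 - <<'E'
from look import *
go((.46,.139,.0537,0))
c=robot.camera("top"); s=robot.camera("side")
for n in ("sled","sled_saddle","dock_mouth","dock_home","dock"):
  for k,cc in(("t",c),("s",s)):
    print(n,k,[(np.round(d["xyz"],4).tolist(),round(d["p"],2)) for d in robot.tip_of(cc,n)[:4] if d["xyz"][1]>.09])
save(c,"t4",(150,150,230,210),10)
E
```

```text
t 18.25 pos [0.4196 0.1386 0.0542] yaw -0.01 tilt [-0.0006 -0.    ] F [ 0.43 -0.24 -2.37] M [-0.04  0.22 -0.01] w 11.55 gf 40.0 q6 1.64
[40.4 -0.4  0.5] [ 0.    0.03 -0.01]
sled t [([0.4682, 0.1428, 0.0085], 0.6)]
sled s [([0.4724, 0.1357, 0.0075], 0.7)]
sled_saddle t [([0.5198, 0.1359, 0.0396], 0.51)]
sled_saddle s [([0.5152, 0.1383, 0.0396], 0.97)]
dock_mouth t [([0.5697, 0.1358, 0.0095], 0.65)]
dock_mouth s [([0.5749, 0.1382, 0.0038], 0.83)]
dock_home t [([0.5947, 0.1397, 0.0058], 0.94)]
dock_home s [([0.5937, 0.1377, 0.0093], 0.59), ([0.463, 0.1364, 0.0364], 0.31)]
dock t [([0.5985, 0.1385, 0.0036], 0.85)]
dock s [([0.5935, 0.1366, -0.0005], 0.79)]
```

View pics/t4.png

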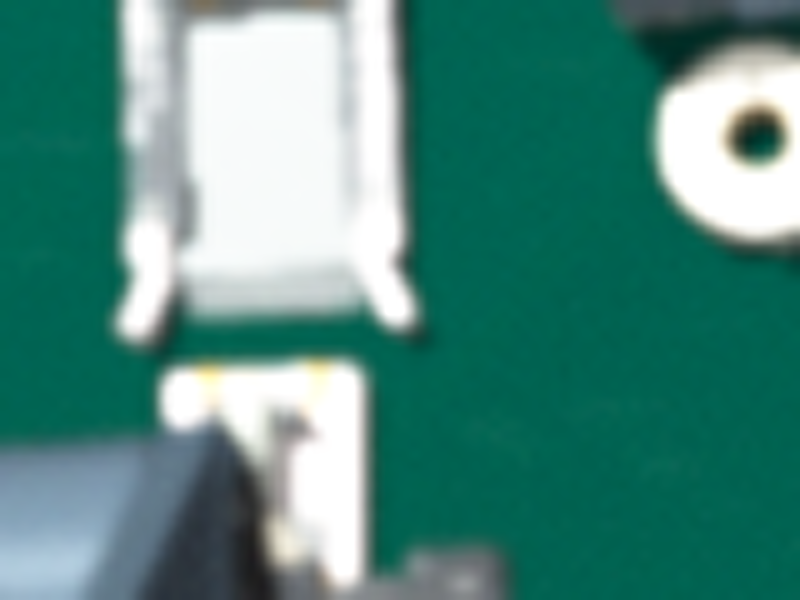

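The sled's leading edge (160–370, centre 265) lines up with the dock's flares (117–415, centre 266) in the top view. Feeding in.

Call:
move_arm(series="4 0 0 0 0 0; 11 0 0 0 0 0; 19 0 0 0 0 0; 27 0 0 0 0 0; 35 0 0 0 0 0; 41 0 0 0 0 0; 45 0 0 0 0 0; 45 0 0 0 0 0")

```text
time: 19.52
position: [0.4663, 0.1388, 0.0545]
tool_rot: [1.0, -0.0, 0.001, -0.0]
ft_force: [-0.1, -0.9, -1.7]
grip_width: 0.0119
grip_force: 40.0
```

```bash
python3 -c "
from h import *
go((.548,.139,.0537,0))"
```

```text
t 19.52 pos [0.4663 0.1388 0.0545] yaw -0.0 tilt [0.002  0.0001] F [-0.09 -0.92 -1.68] M [-0.14  0.2  -0.05] w 11.87 gf 40.0 q6 1.63
[81.7 -0.2  1. ] [-0.01 -0.12 -0.  ]
```

Call:
move_arm(series="0 0 0.7 0 0 0; 0 0 1.2 0 0 0; 0 0 1.2 0 0 0; 0 0 1.2 0 0 0")

```text
time: 19.85
position: [0.464, 0.1388, 0.0532]
tool_rot: [1.0, 0.0, -0.001, 0.0]
ft_force: [0.8, -1.2, -2.6]
grip_width: 0.0115
grip_force: 40.0
```

Call:
move_arm(series="3 0 0 0 0 0; 8 0 0 0 0 0; 13 0 0 0 0 0; 17 0 0 0 0 0; 20 0 0 0 0 0; 20 0 0 0 0 0")

```text
time: 20.35
position: [0.4861, 0.1388, 0.0534]
tool_rot: [1.0, 0.0, 0.001, -0.0]
ft_force: [0.8, -0.2, -2.3]
grip_width: 0.0116
grip_force: 40.0
```

```bash
python3 -c "
from h import *
go((.548,.139,.0537,0))"
```

```text
t 20.35 pos [0.4861 0.1388 0.0534] yaw 0.0 tilt [0.0021 0.0001] F [ 0.82 -0.22 -2.32] M [-0.16  0.18 -0.02] w 11.63 gf 40.0 q6 1.63
[61.9 -0.2 -0.2] [-0.01 -0.12  0.  ]
```

Call:
move_arm(series="3 0 0 0 0 0; 9 0 0 0 0 0; 16 0 0 0 0 0; 23 0 0 0 0 0; 30 0 0 0 0 0; 36 0 0 0 0 0; 40 0 0 0 0 0; 40 0 0 0 0 0")

```text
time: 21.02
position: [0.5264, 0.1388, 0.0534]
tool_rot: [1.0, 0.0, 0.001, -0.0]
ft_force: [-0.1, -0.1, -2.7]
grip_width: 0.0118
grip_force: 40.0
```

```bash
python3 -c "
from h import *
go((.548,.139,.0537,0))"
```

```text
t 21.02 pos [0.5264 0.1388 0.0534] yaw 0.0 tilt [0.0024 0.0001] F [-0.09 -0.06 -2.65] M [-0.2   0.22 -0.02] w 11.81 gf 40.0 q6 1.62
[21.6 -0.2 -0.3] [-0.01 -0.14  0.  ]
```

Still free of contact. I'll lower it lightly onto the floor and close the last stretch to the stop.

Call:
move_arm(series="3 0 0.4 0 0 0; 7 0 0.8 0 0 0; 11 0 1 0 0 0; 14 0 1 0 0 0; 17 0 1 0 0 0; 17 0 1 0 0 0")

```text
time: 21.52
position: [0.5427, 0.1388, 0.0523]
tool_rot: [1.0, 0.0, 0.001, 0.0]
ft_force: [0.4, -0.9, -2.8]
grip_width: 0.012
grip_force: 40.0
```

Call:
move_arm(series="1.5 0 0 0 0 0; 3 0 0 0 0 0; 4.5 0 0 0 0 0; 4.5 0 0 0 0 0")

```text
time: 21.85
position: [0.5453, 0.1388, 0.0522]
tool_rot: [1.0, 0.0, -0.001, 0.0]
ft_force: [-3.5, -1.7, 1.8]
grip_width: 0.0117
grip_force: 40.0
```

```bash
python3 -c "
from h import *
go((.548,.139,.0524,0))"
```

```text
t 21.85 pos [0.5453 0.1388 0.0522] yaw 0.03 tilt [-0.0019 -0.0002] F [-3.53 -1.73  1.79] M [-0.38  0.63 -0.02] w 11.67 gf 40.0 q6 1.62
[ 2.7 -0.2 -0.2] [0.01 0.11 0.03]
```

Call:
move_arm(series="1.5 0 0 0 0 0; 3 0 0 0 0 0; 3 0 0 0 0 0; 3 0 0 0 0 0")

```text
time: 22.18
position: [0.5455, 0.1388, 0.0522]
tool_rot: [1.0, 0.0, -0.004, 0.0]
ft_force: [-8.6, -2.0, 5.1]
grip_width: 0.0117
grip_force: 40.0
```

```bash
python3 - <<'E'
from look import *
go((.548,.139,.0524,0))
S=np.array([.5958,.1388,0.])
gl=tf(S,(-4,0,36.8))[0]
def L(c): return [(tf(S,box(-66,66,-30,30,14)),(0,0,255)),(tf(S,box(66,88,-42,42,34)),(0,255,255)),(sil(c,gl,.02),(255,0,0))]
pic("p5",L,[.60,.1377,.03],S=7,w=(56,42))
E
```

```text
t 22.18 pos [0.5455 0.1388 0.0522] yaw 0.04 tilt [-0.0075 -0.0006] F [-8.64 -2.03  5.13] M [-0.49  1.1   0.02] w 11.69 gf 40.0 q6 1.62
[ 2.5 -0.2 -0.2] [0.03 0.43 0.05]
```

View pics/p5.png

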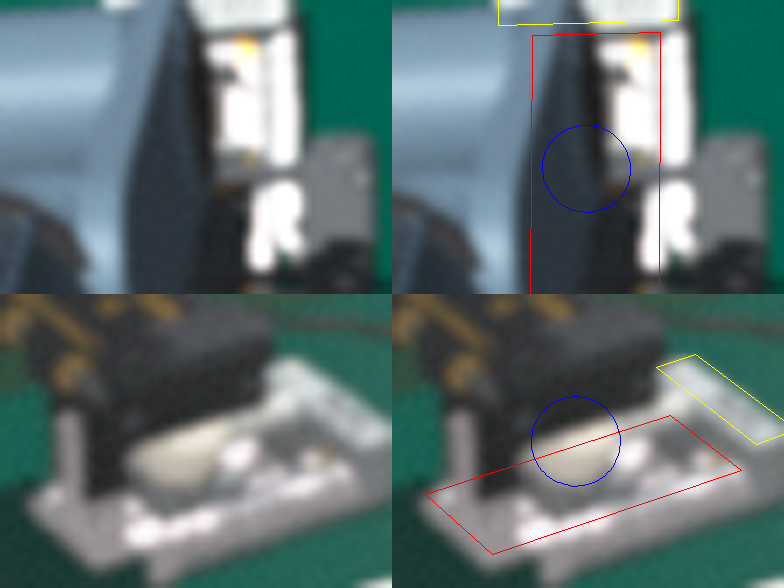

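Call:
move_arm(series="2 0 -0.5 0 0 0; 4 0 -0.5 0 0 0; 4 0 -0.5 0 0 0; 4 0 -0.5 0 0 0")

```text
time: 22.62
position: [0.5458, 0.1386, 0.0522]
tool_rot: [1.0, 0.001, -0.008, 0.001]
ft_force: [-12.8, -3.7, 7.9]
grip_width: 0.0118
grip_force: 40.0
```

```bash
python3 - <<'E'
from look import *
go((.548,.139,.0524,0))
E
```

```text
t 22.62 pos [0.5458 0.1386 0.0522] yaw 0.06 tilt [-0.0157 -0.0011] F [-12.77  -3.67   7.89] M [-0.54  1.94  0.  ] w 11.8 gf 40.0 q6 1.62
[ 2.2 -0.4 -0.2] [0.06 0.9  0.06]
```

Call:
move_arm(series="-3 0 0.5 0 0 0; -5 0 0.5 0 0 0; -5 0 0.5 0 0 0")

```text
time: 22.87
position: [0.5455, 0.1387, 0.0522]
tool_rot: [1.0, 0.0, -0.003, 0.0]
ft_force: [-4.9, -3.2, 3.8]
grip_width: 0.012
grip_force: 40.0
```

Call:
move_arm(series="0 0 0 0 0 0; 0 0 0 0 0 0; 0 0 0 0 0 0; 0 0 0 0 0 0; 0 0 0 0 0 0", jaw=0.3)

```text
time: 23.28
position: [0.5491, 0.139, 0.0525]
tool_rot: [1.0, 0.0, 0.001, -0.0]
ft_force: [0.4, 0.3, -0.2]
grip_width: 0.0252
grip_force: 0.0
```

Call:
move_arm(series="0 0 -10 0 0 0; 0 0 -30 0 0 0; 0 0 -60 0 0 0; 0 0 -95 0 0 0; 0 0 -130 0 0 0; 0 0 -130 0 0 0")

```text
time: 23.78
position: [0.5528, 0.1394, 0.1898]
tool_rot: [1.0, 0.0, 0.008, -0.0]
ft_force: [1.0, -0.8, 0.3]
grip_width: 0.0262
grip_force: 0.0
```

Call:
move_arm(series="-40 40 0 0 0 0; -80 80 0 0 0 0; -110 120 0 0 0 0; -120 160 0 0 0 0; -120 200 0 0 0 0; -120 240 0 0 0 0; -120 280 0 0 0 0; -120 280 0 0 0 0")

```text
time: 24.45
position: [0.4283, -0.1447, 0.183]
tool_rot: [1.0, -0.001, 0.001, 0.001]
ft_force: [0.9, 0.9, -0.5]
grip_width: 0.026
grip_force: 0.0
```

```bash
python3 - <<'E'
from look import *
go((.548,.139,.0524,0))
S=np.array([.5958,.1388,0.])
gl=tf(S,(-4,0,36.8))[0]
def L(c): return [(tf(S,box(-66,66,-30,30,14)),(0,0,255)),(tf(S,box(66,88,-42,42,34)),(0,255,255)),(tf(S,box(-62,-34,-6,6,66)),(0,0,255)),(sil(c,gl,.02),(255,0,0))]
pic("p6",L,[.585,.1377,.03],S=7,w=(56,42))
E
```

```text
t 24.45 pos [ 0.4283 -0.1447  0.183 ] yaw -0.1 tilt [ 0.0024 -0.0022] F [ 0.91  0.88 -0.51] M [-0.04  0.13  0.08] w 25.97 gf 0.0 q6 1.0
[ 118.9 -284.2  130.3] [ 0.12 -0.14 -0.1 ]
```

View pics/p6.png

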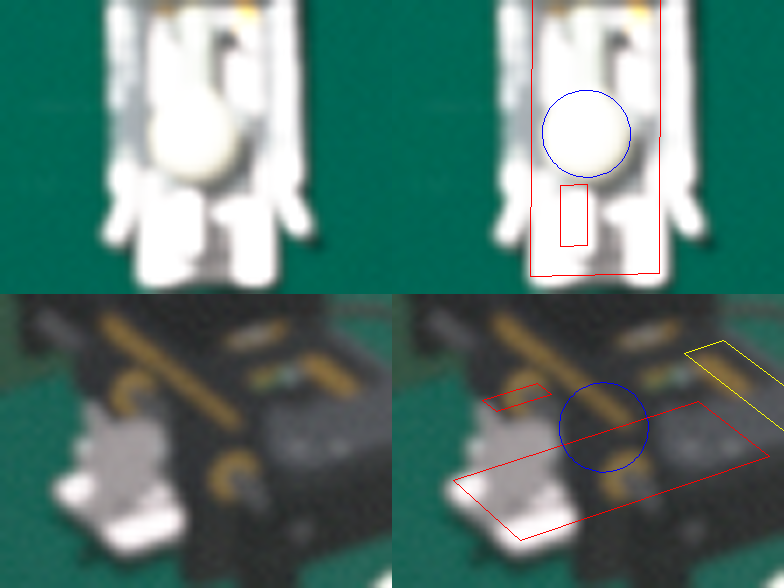

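I've used up the picture views (one over, in fact), so this last check is numeric. The top view showed the lamp lying in the cradle with the globe at (194,137), within about 1.5 mm of the home prediction, and the tab free. I'll compare sled and dock poses by network and check the edge profile at the stop.

Call:
move_arm(series="0 40 -10 0 0 0; 0 80 -20 0 0 0; 0 120 -30 0 0 0; 0 120 -30 0 0 0; 0 120 -30 0 0 0")

```text
time: 24.97
position: [0.4288, -0.2628, 0.213]
tool_rot: [1.0, -0.001, 0.001, 0.001]
ft_force: [0.6, -0.0, 0.8]
grip_width: 0.0257
grip_force: 0.0
```

```bash
python3 - <<'E'
from look import *
t=robot.camera("top"); s=robot.camera("side")
for n in ("sled","sled_handle","sled_nest","sled_saddle","round_lamp_globe","round_lamp_cap","dock","dock_home","dock_mouth"):
  for k,c in(("t",t),("s",s)):
    print(n,k,[(np.round(d["xyz"],4).tolist(),round(d["p"],2)) for d in robot.tip_of(c,n)[:4] if d["xyz"][1]>.09 and d["p"]>.3])
for y in (.120,.158):
    X=np.arange(.645,.690,.002); q=proj(t,np.c_[X,np.full(len(X),y),np.full(len(X),.014)])
    print(y,list(zip(X.round(3).tolist(),map_coordinates(t["img"].mean(2),[q[:,1],q[:,0]],order=1).round().astype(int).tolist())))
E
```

```text
sled t [([0.5959, 0.1417, 0.005], 0.57)]
sled s [([0.5968, 0.1421, 0.0043], 0.73)]
sled_handle t [([0.5508, 0.1375, 0.0501], 0.68)]
sled_handle s [([0.5462, 0.1391, 0.0511], 0.51)]
sled_nest t [([0.5905, 0.1369, 0.0357], 0.74)]
sled_nest s [([0.5907, 0.1401, 0.0389], 0.81), ([0.5946, 0.1406, 0.0091], 0.64)]
sled_saddle t [([0.6443, 0.1384, 0.0378], 0.72)]
sled_saddle s [([0.6413, 0.1392, 0.0393], 0.84)]
round_lamp_globe t [([0.5881, 0.1383, 0.0402], 0.44)]
round_lamp_globe s [([0.5914, 0.1422, 0.0367], 0.65)]
round_lamp_cap t [([0.625, 0.1414, 0.0364], 0.73)]
round_lamp_cap s []
dock t [([0.598, 0.1404, -0.0022], 0.81)]
dock s [([0.6234, 0.1387, 0.0358], 0.64), ([0.5949, 0.1352, -0.0004], 0.57)]
dock_home t [([0.5911, 0.1392, 0.0056], 0.97)]
dock_home s [([0.5935, 0.1364, 0.0082], 0.64)]
dock_mouth t [([0.5688, 0.1382, 0.0097], 0.74)]
dock_mouth s [([0.5749, 0.1384, 0.0083], 0.72)]
0.12 [(0.645, 252), (0.647, 252), (0.649, 250), (0.651, 246), (0.653, 239), (0.655, 225), (0.657, 195), (0.659, 154), (0.661, 144), (0.663, 147), (0.665, 184), (0.667, 213), (0.669, 232), (0.671, 237), (0.673, 237), (0.675, 235), (0.677, 234), (0.679, 236), (0.681, 236), (0.683, 235), (0.685, 209), (0.687, 177), (0.689, 131)]
0.158 [(0.645, 248), (0.647, 242), (0.649, 235), (0.651, 220), (0.653, 197), (0.655, 171), (0.657, 144), (0.659, 132), (0.661, 138), (0.663, 173), (0.665, 208), (0.667, 242), (0.669, 247), (0.671, 250), (0.673, 250), (0.675, 250), (0.677, 250), (0.679, 250), (0.681, 248), (0.683, 240), (0.685, 217), (0.687, 176), (0.689, 133)]
```

```bash
python3 - <<'E'
from look import *
t=robot.camera("top")
print("cam",np.linalg.inv(t["world_to_cam"])[:3,3].round(3), "stop top edge .6618@z.034 ->plane .014:",ray(t,proj(t,[[.6618,.139,.034]])[0],.014).round(4))
X=np.arange(.645,.690,.002);print(X.round(3).tolist())
for y in (.126,.132,.139,.146,.152):
    q=proj(t,np.c_[X,np.full(len(X),y),np.full(len(X),.014)])
    print(y,map_coordinates(t["img"].mean(2),[q[:,1],q[:,0]],order=1).round().astype(int).tolist())
E
```

```text
cam [ 0.275 -0.129  1.439] stop top edge .6618@z.034 ->plane .014: [0.6673 0.1428 0.014 ]
[0.645, 0.647, 0.649, 0.651, 0.653, 0.655, 0.657, 0.659, 0.661, 0.663, 0.665, 0.667, 0.669, 0.671, 0.673, 0.675, 0.677, 0.679, 0.681, 0.683, 0.685, 0.687, 0.689]
0.126 [185, 214, 239, 246, 248, 236, 208, 162, 150, 151, 189, 218, 232, 235, 233, 232, 232, 237, 239, 239, 214, 182, 134]
0.132 [175, 200, 226, 237, 241, 228, 203, 161, 152, 156, 197, 228, 237, 240, 238, 237, 237, 240, 241, 240, 216, 184, 134]
0.139 [240, 241, 242, 243, 243, 233, 214, 176, 162, 162, 196, 225, 232, 234, 233, 233, 234, 237, 238, 237, 214, 182, 133]
0.146 [251, 251, 252, 252, 251, 239, 220, 179, 163, 168, 199, 231, 237, 238, 235, 234, 233, 237, 239, 239, 220, 189, 141]
0.152 [224, 223, 223, 218, 210, 188, 164, 141, 141, 168, 203, 239, 245, 249, 249, 249, 249, 250, 250, 249, 232, 203, 153]
```

The dark band at the stop measures about 7 mm, against 5.5 mm expected from parallax at full contact, so a 1 mm gap can't be ruled out. I'll nudge the tab gently from behind with closed fingers to make sure it's home.

Call:
move_arm(series="10 -40 0 0 0 0; 20 -80 0 0 0 0; 30 -120 0 0 0 0; 40 -160 0 0 0 0; 50 -200 0 0 0 0; 61 -240 0 0 0 0; 61 -280 0 0 0 0; 61 -320 0 0 0 0", jaw=0, newtons=10)

```text
time: 26.68
position: [0.4896, 0.0607, 0.2124]
tool_rot: [1.0, 0.0, 0.0, 0.0]
ft_force: [0.5, 0.0, -0.0]
grip_width: 0.0002
grip_force: 0.0
```

Call:
move_arm(series="0 -40 0 0 0 0; 0 -75 15 0 0 0; 0 -82 50 0 0 0; 0 -82 90 0 0 0; 0 -82 120 0 0 0; 0 -82 140 0 0 0; 0 -82 140 0 0 0; 0 -82 140 0 0 0")

```text
time: 27.35
position: [0.4886, 0.1408, 0.0715]
tool_rot: [1.0, 0.0, -0.001, 0.0]
ft_force: [0.5, -0.8, 0.4]
grip_width: 0.0003
grip_force: 0.0
```

```bash
python3 -c "
from h import *
go((.518,.139,.052,0))"
```

```text
t 27.35 pos [0.4886 0.1408 0.0715] yaw 0.02 tilt [-0.0025 -0.0001] F [ 0.52 -0.76  0.4 ] M [-0.01  0.16  0.02] w 0.31 gf 0.0 q6 1.63
[29.4  1.8 19.5] [0.01 0.14 0.02]
```

Call:
move_arm(series="0 2 10 0 0 0; 10 2 20 0 0 0; 20 2 20 0 0 0; 27 2 20 0 0 0; 30 2 20 0 0 0; 30 2 20 0 0 0")

```text
time: 27.85
position: [0.5207, 0.1387, 0.0533]
tool_rot: [1.0, 0.0, 0.001, -0.0]
ft_force: [-0.4, -0.4, 0.4]
grip_width: 0.0002
grip_force: 0.0
```

Call:
move_arm(series="1 0 0 0 0 0; 2 0 0 0 0 0; 3 0 0 0 0 0; 3 0 0 0 0 0; 3 0 0 0 0 0")

```text
time: 28.27
position: [0.5217, 0.1389, 0.0523]
tool_rot: [1.0, 0.0, -0.0, 0.0]
ft_force: [-0.8, 0.1, 0.1]
grip_width: 0.0006
grip_force: 0.4
```

Call:
move_arm(series="1 0 0 0 0 0; 2 0 0 0 0 0; 3 0 0 0 0 0; 3 0 0 0 0 0; 3 0 0 0 0 0")

```text
time: 28.68
position: [0.5219, 0.1388, 0.052]
tool_rot: [1.0, 0.0, -0.003, 0.0]
ft_force: [-5.7, 0.2, 4.5]
grip_width: 0.0005
grip_force: 3.0
```

The tab is rigid at 0.522 m under 5.7 N, exactly where it would be with the sled home. I'll back away and hand in.

Call:
move_arm(series="-10 0 0 0 0 0; -25 0 0 0 0 0; -35 0 -10 0 0 0; -35 0 -45 0 0 0; -35 0 -85 0 0 0; -35 0 -120 0 0 0; -35 0 -120 0 0 0")

```text
time: 29.27
position: [0.4951, 0.1393, 0.1785]
tool_rot: [1.0, 0.0, 0.008, -0.0]
ft_force: [1.3, -0.5, 0.3]
grip_width: 0.0004
grip_force: 0.0
```

Call:
move_arm(series="0 40 0 0 0 0; 0 80 0 0 0 0; 0 120 0 0 0 0; 0 160 0 0 0 0; 0 200 0 0 0 0; 0 240 0 0 0 0; 0 240 0 0 0 0; 0 240 0 0 0 0")

```text
time: 29.93
position: [0.4907, -0.1037, 0.172]
tool_rot: [1.0, -0.002, 0.001, 0.0]
ft_force: [-0.1, 0.1, -0.1]
grip_width: 0.0005
grip_force: 0.0
```

```bash
python3 - <<'E'
from look import *
go()
t=robot.camera("top"); s=robot.camera("side")
for n in ("round_lamp_globe","round_lamp_cap","sled_nest"):
  for k,c in(("t",t),("s",s)):
    print(n,k,[(np.round(d["xyz"],4).tolist(),round(d["p"],2)) for d in robot.tip_of(c,n)[:4] if d["xyz"][1]>.09 and d["p"]>.3])
print(robot.hand_in())
E
```

```text
t 29.93 pos [ 0.4907 -0.1037  0.172 ] yaw -0.26 tilt [ 0.0019 -0.0007] F [-0.06  0.06 -0.15] M [-0.06  0.14  0.  ] w 0.49 gf 0.0 q6 1.14
round_lamp_globe t []
round_lamp_globe s [([0.5921, 0.1419, 0.0375], 0.5)]
round_lamp_cap t [([0.6252, 0.1407, 0.038], 0.7), ([0.5899, 0.1353, 0.0429], 0.56)]
round_lamp_cap s [([0.6267, 0.1397, 0.0348], 0.44)]
sled_nest t [([0.5893, 0.1349, 0.0351], 0.81)]
sled_nest s [([0.5887, 0.1359, 0.04], 0.87), ([0.6268, 0.138, 0.0375], 0.45)]
the job is handed in; nothing more can be done
None
```

Handed in at about 30 s: the round lamp lies in the sled's cradle and the sled is home against the dock stop (rigid under a light push) with the arm clear; on the first grasp a finger pressed the fixed tray's rim at about 20 N, and I viewed 11 pictures, one over the limit of 10.

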